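# Charge the table brazier from the charcoal scuttle

## Task

Lift the loaded charcoal scuttle up and off its rail, carry it to the brazier and tip all six charcoals into it over the scuttle's lip, spilling none on the table. Then stand the empty scuttle upright on the table, and leave the bottle, the bowl and the cup where they are.

Things in the scene. Friction and masses are not known exactly. Their poses are not given: they have to be found in the camera images.
- scuttle: charcoal scuttle: open scoop-shaped bin of bare sheet metal, 0.36 kg empty, hung on the stand with its underside 50 mm above the table. Origin: centre of its underside; z up; it pours towards its own -x. Floor 112 (x) by 114 (y) mm, walls 4 mm thick: sides 66 mm high, back (x = +55 mm) 80 mm; at x = -55 mm the floor turns up into a 40 degree ramp, 62 mm long, that ends in the lip
- handle (a point): centre of the dark wooden handle bar over the bin, straight above the scuttle's origin at z = 160 mm. The bar runs along the scuttle's x (from -40 to +54 mm), is 14 mm wide (y) and 20 mm high, and is carried by one upright at its back end; axes as the scuttle's
- lip (a point): middle of the scuttle's pouring edge, 102 mm in front (own -x) of the scuttle's origin and 44 mm above its underside; axes as the scuttle's
- hook (a point): top of the scuttle's hook, a 60 mm wide sheet tongue that rises from the back wall and turns over backwards and down: in the scuttle's frame x = +67, z = 115 mm; the hook reaches back to x = +81 mm and its tip down to z = 91 mm, 20 mm below the top of the rail it hangs on
- stand: fixed steel rail stand. Origin on the table below the hanging scuttle; its own -x is the open front. Round upper rail along y, 12 mm thick, centre at x = +70, z = 155 mm, between posts at y = +-115 mm (168 mm high); lower rail at x = +63, z = 70 mm, on which the scuttle's back leans; foot plate x = +60 to +120 mm, 270 mm wide, 8 mm high
- brazier: fixed open round fire pot of dark steel on the table; origin at the centre of its underside. 95 mm high, inner radius 124 mm at the rim and about 97 mm at the floor, floor 6 mm thick; two small bar handles on its outside, at its own y = +-152 mm
- coal1: black extruded charcoal, a round stick 30 mm in diameter and 42 mm long along its own y, 36 g; origin at its centre. Lies on the scuttle's floor at the start
- coal2: charcoal like coal1
- coal3: charcoal like coal1
- coal4: charcoal like coal1
- coal5: charcoal like coal1
- coal6: charcoal like coal1
- bottle: bystander: green glass bottle, 64 mm in diameter, 210 mm high, origin at the centre of its underside
- bowl: bystander: yellow metal bowl, 90 mm in diameter, 40 mm high, origin at the centre of its underside
- cup: bystander: small steel cup, 50 mm in diameter, 55 mm high, origin at the centre of its underside
Mind the look-alikes: they are no part of the job. Leave any blue, brown or red look-alike of the coal5 alone.

How it is judged:
By the outcome, as a careful person would: the job done as asked, in the order asked, and still so for the second after the job is handed in, with the robot touching nothing.
It also fails if it takes over 61 s, if anything falls off the work surface, if the arm or the gripper's body presses on something with over 40 N, if the wrist force passes 120 N, or if a joint passes its speed limit or range.

## Robot

A 6-joint arm with a two-finger parallel gripper is mounted at the origin on the work surface. World frame = base frame: x ahead of the robot, y to its left, z up, the work surface at z = 0. Lengths are in m, angles in rad, forces in N, time in s.
With the tool pointing down it reaches from about 0.3 to 0.875 m from the base axis. Payload 6.4 kg.
Tool frame: the origin (TCP) lies between the finger pads; the fingertips stand tip_extent ahead of it and the grasp point (between the pads) is the TCP (tip_extent is the distance from the TCP to the fingertips, in m); z points along the fingers, y is the line along which they close (so a half turn about z gives the same grasp; the last joint's range is limited). The gripper opens to 85 mm and grips with 20 to 120 N. Pads are 22 mm wide; open, the fingers measure 114 mm over their backs; the gripper's body (76 mm by 85 mm) begins 54 mm behind the grasp point. The pads swing forward as they close: fully open they stand 13 mm farther back than shut.
Start: joints at [-1.353, 0.181, 1.607, -0, 1.354, -0.206], TCP at [0.236, -0.524, 0.25] pointing down, gripper open.
Joint ranges: [-2.99, 2.99], [-0.89, 2.07], [0.3, 2.58], [-1.14, 4.28], [0, 2.63], [-3.12, 3.12]. Speed limits (rad/s): [2.57, 2.57, 3.01, 3.14, 3.14, 3.14].

## Interface

Orientations are given as a unit quaternion [w, x, y, z].
In Python, from cell import get_state, get_image, get_calibration, job_done, silhouettes, tip_extent gives the robot as it stands. The module is installed in compiled form; this text tells all that it offers.
- The arm moves only by the tool send_rows, never from a script. Its argument "increments" is text: rows parted by semicolons, each of 7 numbers parted by spaces: the shift along the tool's x, y, z in mm, then the turn, a rotation vector about the tool's x, y, z in rad, then the opening, from -1 (shut) to 1 (fully open). A call has 1 to 20 rows; each row shifts and turns the commanded pose from where the row before left it, along the tool's axes as they then stand; what a row does not reach is not made up. A row lasts 1/8 s, in which the tool goes at most 62.5 mm and 10.7 degrees, less where a joint would pass 70% of its speed; a pose out of reach is approached as far as the arm can. A call with a gripper value outside its range is refused whole. The fingers move at their own pace and stop on an object; "force" is the grip in N (left out, the last holds). Time passes only in rows, so rows that do not move let the fingers close. It gives the time, the measured TCP pose, the force, the opening and the grip force at its end, in the units of the state.
- get_state(): the state, without advancing time (a new reading comes with each control period).
- get_image(name): name is "scene" or "top"; returns the picture (384x512x3 uint8, red, green, blue); there is no depth.
- get_calibration(name): a dict with "fx", "fy", "cx", "cy" (pixels), "position" and "orientation" of the camera in the world. Camera axes: x right, y down, z forward; pixel columns grow to the right and rows downward; lengths in m; the calibration is good to about 2 mm. A picture is of the moment at which its call begins. get_calibration takes no time and is no camera call.
- job_done(): hands the job in; it is judged then, once.
Trained networks look in the newest picture that a camera, given by its name, has taken for a name from the list of things; names that differ only in an ending like _2 or _b are one class to them, and where a whole thing is asked for, a point or a joint stands for the part that bears it (a point fixed in the world has none). Each returns a list of dicts, best first, with "conf" (0 to 1); they miss things now and then, are a little off and sometimes report something else, mostly with a low value. They report only what shows in the picture. A call takes as long as a camera call. They do not tell look-alikes from the thing itself.
- silhouettes(camera, query): "mask" (384x512 bool, what is visible of it) and "position" ([column, row] in pixels, amid what is visible of it).
The state is a dict: "t": time; "joint_positions": joint angles; "qd": joint speeds; "effort": joint torques, N m; "tcp_pos": TCP position; "eef_rot": TCP orientation; "wrist_force": force on the tool from outside, world axes, zero at the start; "moment": the same for the moment, N m; "width": opening from 0.0 (shut) to 1.0 (fully open); "gripper_force": force on a finger pad.
Only numpy, scipy, OpenCV 4.12 (cv2) and the standard library are available. Lean on these libraries where they do the work, as an engineer would, in place of code of your own. Each camera call takes 0.05 s, during which the arm holds its last target. There are 200 camera calls.

## Working session

There is one attempt and no reset: what is moved stays moved. The work goes in short steps, Python scripts to look and compute and a tool call to move; the robot and the scene stay as the last step left them, time stands still between calls to the robot, and variables do not carry over. Pictures are saved under pics/ and viewed, at most 10 in all, crops included, and the job is handed in when it is done.

Besides the shell and the picture viewer there is one more tool, called after "Call:" as name(argument=value, ...) on one line, values as JSON. send_rows: Moves the arm, as the interface text tells. Its arguments: {"type":"object","properties":{"increments":{"type":"string"},"force":{"type":"number"}},"required":["increments"]}

```bash
mkdir -p pics
cat > h.py <<'E'
import numpy as np, cv2
from cell import *
from scipy.spatial.transform import Rotation as R
def rot(q): return R.from_quat([q[1],q[2],q[3],q[0]])
def ray(cam,uv):
    c=get_calibration(cam); d=np.array([(uv[0]-c['cx'])/c['fx'],(uv[1]-c['cy'])/c['fy'],1.])
    return np.array(c['position']), rot(c['orientation']).apply(d)
def at_z(cam,uv,z):
    p,d=ray(cam,uv); return p+d*(z-p[2])/d[2]
def proj(cam,P):
    c=get_calibration(cam); q=rot(c['orientation']).inv().apply(np.atleast_2d(P)-np.array(c['position']))
    return np.c_[c['fx']*q[:,0]/q[:,2]+c['cx'],c['fy']*q[:,1]/q[:,2]+c['cy']]
def save(n,im): cv2.imwrite('pics/'+n+'.png',im[:,:,::-1])
E
python3 - <<'E'
from h import *
a=get_image('scene');b=get_image('top')
save('s0',a);save('t0',b)
for c in('scene','top'):
    k=get_calibration(c);print(c,k)
    for q in('scuttle','handle','stand','brazier','coal1','bottle','bowl','cup'):
        for s in silhouettes(c,q)[:7]:
            m=s['mask'];ys,xs=np.nonzero(m);print(q,round(s['conf'],2),np.round(s['position']),xs.min(),xs.max(),ys.min(),ys.max(),m.sum())
s=get_state();print(s['t'],s['tcp_pos'],s['eef_rot'],s['width'],tip_extent if not callable(tip_extent) else tip_extent())
E
```

```text
scene {'fx': 475.3407426937478, 'fy': 475.3407426937478, 'cx': 258.9191638552515, 'cy': 192.3973508973372, 'position': array([ 1.41941084, -0.24984441,  0.81196963]), 'orientation': array([-0.36219461,  0.72703743,  0.52077449, -0.26272716])}
scuttle 0.66 [220. 188.] 204 235 175 198 601
scuttle 0.61 [337. 176.] 301 364 130 206 2195
handle 0.68 [340. 175.] 302 364 131 205 2188
handle 0.53 [219. 188.] 204 235 175 198 577
stand 0.7 [345. 219.] 293 398 163 242 3115
brazier 0.69 [137. 243.] 62 203 197 294 9287
coal1 0.7 [277. 187.] 266 281 184 194 131
coal1 0.52 [275. 211.] 267 284 205 217 184
coal1 0.5 [349. 254.] 338 359 250 264 262
coal1 0.45 [375. 187.] 365 379 184 192 116
bottle 0.6 [273. 274.] 258 290 225 312 2149
bowl 0.6 [220. 188.] 204 235 175 199 584
cup 0.68 [248. 230.] 239 256 219 245 416
top {'fx': 409.9559239622688, 'fy': 409.9559239622688, 'cx': 253.24938342589692, 'cy': 192.4213762836551, 'position': array([0.39459494, 0.00775756, 1.17672774]), 'orientation': array([-0.07108078,  0.70547579, -0.70331254,  0.05101869])}
scuttle 0.79 [163. 222.] 144 197 182 257 2272
handle 0.57 [165. 224.] 144 197 181 257 2447
stand 0.78 [186. 191.] 118 225 175 203 1533
brazier 0.71 [367. 201.] 307 425 152 248 7772
coal1 0.71 [127. 226.] 121 138 220 234 165
coal1 0.7 [182. 217.] 174 188 212 223 162
coal1 0.69 [168. 229.] 156 170 224 233 105
coal1 0.69 [232. 223.] 223 240 217 232 173
coal1 0.65 [183. 208.] 176 190 201 211 147
coal1 0.47 [172. 205.] 165 174 201 210 81
coal1 0.46 [196. 151.] 190 205 145 156 140
bottle 0.75 [269. 124.] 257 281 102 143 797
bottle 0.44 [165. 223.] 144 197 181 256 2358
bowl 0.8 [269. 273.] 257 287 258 289 813
cup 0.7 [265. 199.] 258 275 191 208 259
cup 0.64 [163. 230.] 155 171 224 234 151
0.9 [ 0.23647545 -0.52416548  0.25031495] [ 3.86323032e-05  9.77626287e-01  2.10349330e-01 -2.03547102e-05] 1.0006711828895867 0.019
```

View pics/s0.png

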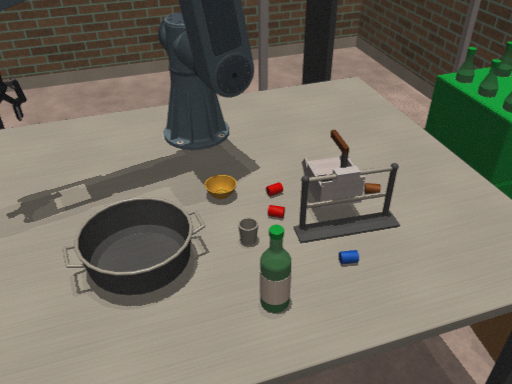

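View pics/t0.png

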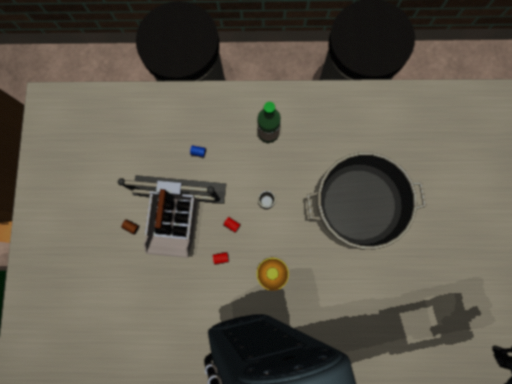

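The images show the scuttle hung on the stand (top 170,218; scene 335,175), its lip towards the robot. The brazier is at top (367,201), the bottle at (269,122), the bowl at (272,273) and the cup at (266,200). The red, blue and brown sticks on the table are look-alikes. The six black ones in the bin are the coals.

Run:
```python
from h import *
a=cv2.imread('pics/s0.png');b=cv2.imread('pics/t0.png')
A=cv2.resize(a[120:245,285:405],None,fx=4.6,fy=4.6,interpolation=cv2.INTER_CUBIC)
B=cv2.resize(b[165:265,110:240],None,fx=4.6,fy=4.6,interpolation=cv2.INTER_CUBIC)
A=cv2.resize(A,(400,417));B=cv2.resize(B,(400,308))
o=np.zeros((417,800,3),np.uint8);o[:,:400]=A;o[:308,400:]=B;cv2.imwrite('pics/c1.png',o)
```

```text
(no output)
```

View pics/c1.png

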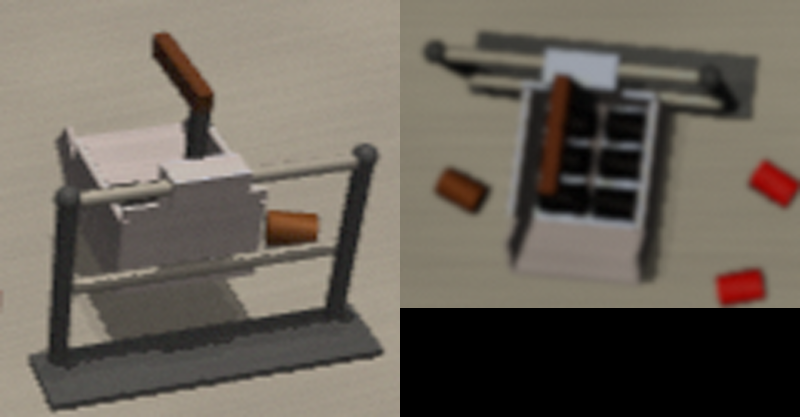

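Run:
```python
from h import *
from scipy.optimize import least_squares
def fit(obs,x0):
    def f(p):
        r=R.from_euler('z',p[2]);o=[]
        for cam,uv,P in obs: o+=list(proj(cam,r.apply(P)+[p[0],p[1],0])[0]-uv)
        return np.array(o)
    s=least_squares(f,x0);return s.x.round(4),f(s.x).round(1)
print(fit([('scene',(305.1,178.2),[.07,-.115,.165]),('scene',(394.8,165.9),[.07,.115,.165]),('top',(120.7,181.2),[.07,.115,.165]),('top',(210.7,190),[.07,-.115,.165])],[.38,.25,0]))
print(fit([('scene',(347,149.5),[.054,0,.22]),('scene',(333.5,131.4),[-.04,0,.22]),('top',(162.6,190.5),[.054,0,.22]),('top',(158.4,227.8),[-.04,0,.22]),('top',(147,252.7),[-.102,.058,.094]),('top',(188,256),[-.102,-.058,.094])],[.38,.25,0]))
for c,n,z in (('top','brazier',.095),('top','cup',.055),('top','bowl',.04),('scene','bottle',.1),('scene','cup',.03),('scene','bowl',.03)):
    s=silhouettes(c,n)[0];m=s['mask'];ys,xs=np.nonzero(m)
    print(n,at_z(c,((xs.min()+xs.max())/2,(ys.min()+ys.max())/2),z).round(3))
print(at_z('top',(367,201.5),.095), at_z('top',(269,107),.21),at_z('scene',(277,232),.21))
```

```text
(array([ 0.5208,  0.2664, -0.0988]), array([-0.3, -0.9, -0.2, -1. ,  0.2, -0.7, -0.3, -0.7]))
(array([ 0.5186,  0.2563, -0.0765]), array([-0.2, -1.2, -1.3, -2.1,  0. , -2.6, -0.6, -0.7, -1.4,  0.4,  1.2,
        0.7]))
brazier [ 0.563 -0.26   0.095]
cup [0.571 0.003 0.055]
bowl [ 0.369 -0.012  0.04 ]
bottle [ 0.775 -0.004  0.1  ]
cup [0.575 0.001 0.03 ]
bowl [ 0.37  -0.016  0.03 ]
[ 0.55928497 -0.26243132  0.095     ] [ 0.77871561 -0.00216771  0.21      ] [ 0.78723296 -0.00343961  0.21      ]
```

Call:
send_rows(increments="15 -15 -8 0 0 0 1;32 -33 -8 0 0 0 1;32 -33 -8 0 0 0 1;32 -33 -8 0 0 0 1;32 -33 -8 0 0 0 1;32 -33 -8 0 0 0 1;32 -33 -8 0 0 0 1;32 -33 -8 0 0 0 1;15 -15 -8 0 0 0 1;0 0 -8 0 0 0 1;0 0 0 0 0 0 1")

```text
t: 2.58
tcp_pos: [0.3608, -0.1825, 0.331]
eef_rot: [0.001, 0.978, 0.21, 0.0]
wrist_force: [-0.0, -0.3, -0.1]
width: 1.002
gripper_force: 0.0
```

Run:
```python
from h import *
from scipy.optimize import least_squares
s=get_state()
print(s['t'],s['joint_positions'],s['tcp_pos'],s['eef_rot'])
p=np.hypot(*s['tcp_pos'][:2]);print(p,np.arctan2(s['tcp_pos'][1],s['tcp_pos'][0]))
# planar: upright L1 at j2 from vertical, forearm L2, elbow offset e, tool length Lt
D=[([-1.353,.181,1.607,-0,1.354],[0.23647545,-0.52416548,0.25031495]),(s['joint_positions'],s['tcp_pos'])]
for j,t in D:
    print('eq', np.sin(j[1]),np.sin(j[1]+j[2]),np.cos(j[1]+j[2]),np.cos(j[1]),np.hypot(t[0],t[1]),t[2])
```

```text
2.575 [-7.63558781e-01 -2.89398587e-01  1.89323512e+00 -3.55990451e-04
  1.53606274e+00  3.83429540e-01] [ 0.36083777 -0.18248684  0.33102877] [8.00787956e-04 9.77630600e-01 2.10327512e-01 3.27523436e-04]
0.4043579377540588 -0.4682218811550966
eq 0.1800133274398591 0.9765038743927572 -0.21549984523413085 0.9836641713227284 0.5750392063819065 0.25031495
eq -0.2853758734811578 0.9994542221119138 -0.03303419293200849 0.95841567747761 0.4043579377540588 0.331028770586666
```

Call:
send_rows(increments="0 0 0 0.15 0 0 1;0 0 0 0.15 0 0 1;0 0 0 0 0.15 0 1;0 0 0 0 0.15 0 1;0 0 0 0 0 0 1;0 0 0 0 0 0 1")

```text
t: 3.32
tcp_pos: [0.3604, -0.1825, 0.3303]
eef_rot: [-0.175, 0.961, 0.183, 0.112]
wrist_force: [-0.3, -0.4, -0.5]
width: 1.002
gripper_force: 0.0
```

```bash
cat > kin.py <<'E'
from h import *
def fk(j,p):
    h,c,L1,L2,e,o1,o2,d6,o3=p
    R1=R.from_euler('z',j[0]);RA=R1*R.from_euler('y',j[1]);RB=RA*R.from_euler('y',j[2])
    R4=RB*R.from_euler('z',p4*j[3]);R5=R4*R.from_euler('y',j[4]);R6=R5*R.from_euler('z',j[5])
    P=R1.apply([c,o1,h])+RA.apply([0,0,L1])+RB.apply([e,0,L2])+R4.apply([0,o2,0])+R5.apply([o3,0,d6])
    return P,R6
p4=1
E
cat > fit.py <<'E'
import kin
from kin import *
from scipy.optimize import least_squares
s=get_state()
D=[([-1.353,.181,1.607,-0,1.354,-.206],[0.23647545,-0.52416548,0.25031495],[3.86323032e-05,9.77626287e-01,2.10349330e-01,-2.03547102e-05]),
([-7.63558781e-01,-2.89398587e-01,1.89323512,-3.55990451e-04,1.53606274,3.83429540e-01],[0.36083777,-0.18248684,0.33102877],[8.00787956e-04,9.77630600e-01,2.10327512e-01,3.27523436e-04]),
(s['joint_positions'],s['tcp_pos'],s['eef_rot'])]
print(np.round(D[2][0],4),D[2][1],D[2][2])
for k in(1,-1):
    kin.p4=k
    f=lambda p:np.concatenate([fk(j,p)[0]-t for j,t,q in D]+[1e-3*(p-np.array([.2,0,.4,.5,0,.118,0,.24,0]))])
    r=least_squares(f,[.2,0,.4,.5,0,.1,0,.24,0]);print(k,r.x.round(4),(f(r.x)[:9]*1000).round(1))
    for j,t,q in D: print((rot(q)*fk(j,r.x)[1].inv()).as_rotvec().round(3),(fk(j,r.x)[1].inv()*rot(q)).as_rotvec().round(3))
E
python3 fit.py
```

```text
[-1.0305 -0.2004  1.8755  0.3345  1.7207  0.1713] [ 0.36035689 -0.18250435  0.3302931 ] [-0.1751388   0.96079328  0.18317989  0.11246246]
1 [ 0.3125 -0.0013  0.4379  0.5135  0.0842  0.1163  0.0014  0.3001 -0.0022] [ 0.1  0.   0.  -0.1 -0.1 -0.   0.  -0.  -0. ]
[-0.     0.    -1.571] [-0.    -0.     1.571]
[ 0.002 -0.002 -1.571] [-0.    -0.     1.571]
[ 0.239  0.593 -1.435] [-0.     0.     1.571]
-1 [ 2.1807 -0.0331  2.0101  1.2261  4.0104  0.1876 -0.0699 -0.2727  0.0991] [ 0.1  0.1  0.  -0.1  0.1 -0.  -0.  -0.2  0. ]
[-0.     0.    -1.571] [-0.    -0.     1.571]
[ 2.000e-03 -1.000e-03 -1.571e+00] [ 0.000e+00 -1.000e-03  1.571e+00]
[ 0.067 -0.112 -1.578] [-0.416  0.59   1.409]
```

```bash
cat > ik.py <<'E'
from kin import *
from scipy.optimize import least_squares
P=np.array([.3125,-.0013,.4379,.5135,.0842,.1163,.0014,.3001,-.0022])
LO=np.array([-2.99,-.89,.3,-1.14,0,-3.12]);HI=np.array([2.99,2.07,2.58,4.28,2.63,3.12])
def FK(j):
    t,r=fk(j,P);return t,r*R.from_euler('z',np.pi/2)
def IK(t,r,j0):
    def f(j):
        a,b=FK(j);return np.r_[(a-t)*5,(b*r.inv()).as_rotvec()]
    s=least_squares(f,np.clip(j0,LO+.02,HI-.02),bounds=(LO,HI),max_nfev=60);return s.x,np.abs(s.fun).max()
BZ=np.array([.562,-.261,0])
def G(k,b): # tool orientation in scuttle frame
    z=np.array([-np.sin(b),0,-np.cos(b)]);y=np.array([0,k,0.]);return R.from_matrix(np.c_[np.cross(y,z),y,z])
LIPH=np.array([-.102,0,.044]);HAN=np.array([0,0,.16])
def pour(psi,th,zl,back):
    S=R.from_euler('z',psi)*R.from_euler('y',-th)
    lip=BZ+[np.cos(psi)*back,np.sin(psi)*back,zl]
    return S,lip+S.apply(HAN-LIPH)
E
cat > q.py <<'E'
from ik import *
js=[[-.3,.3,1.6,0,1.3,0],[-.3,.3,1.6,1.5,1.3,0],[-.3,.3,1.6,3,1.3,0],[-.8,.3,1.6,1.5,1.3,-2],[-.8,.3,1.6,1.5,1.3,2],[.2,0,1.9,1.5,1.,1]]
for k in(1,-1):
  for b in(0,.35):
    Sg=R.from_euler('z',-.085);tg=np.array([.519,.257,.21])
    best=min((IK(tg,Sg*G(k,b),[.3,.3,1.6,0,1.5,a]) for a in(-2,0,2)),key=lambda x:x[1]);print('G',k,b,best[0].round(2),round(best[1],3))
    for psi in np.radians(np.arange(-180,180,30)):
        th=np.radians(105);S,t=pour(psi,th,.13,.03)
        x=min((IK(t,S*G(k,b),j) for j in js),key=lambda x:x[1])
        if x[1]<.02: print(' ',k,b,round(np.degrees(psi)),x[0].round(2),round(x[1],4))
E
time python3 q.py
```

```text
G 1 0 [ 0.26  0.23  1.64  0.    1.28 -1.23] 0.0
  1 0 -60 [-0.09  0.73  2.13  4.06  1.66  1.34] 0.0
  1 0 -30 [-0.81  0.75  2.43  2.85  1.87  1.56] 0.0
  1 0 0 [-1.4   0.72  2.27  1.78  1.8   1.73] 0.0
  1 0 30 [-1.36  0.82  1.82  1.42  1.95  2.09] 0.0
  1 0 60 [-1.2   1.04  1.28  1.28  2.24  2.38] 0.0
  1 0 90 [-1.    1.34  0.66  1.37  2.58  2.74] 0.0
G 1 0.35 [ 0.2   0.44  1.4   0.1   1.64 -1.29] 0.0
  1 0.35 -60 [-0.07  0.4   2.22  4.22  1.21  1.12] 0.0
  1 0.35 -30 [-0.82  0.23  2.58  2.83  1.17  1.67] 0.0075
  1 0.35 0 [-1.43  0.32  2.38  1.66  1.43  2.01] 0.0
  1 0.35 30 [-1.38  0.58  1.89  1.25  1.71  2.21] 0.0
  1 0.35 60 [-1.21  0.87  1.33  1.05  2.05  2.35] 0.0
  1 0.35 90 [-1.01  1.2   0.71  0.98  2.45  2.48] 0.0
G -1 0 [0.26 0.23 1.64 0.   1.28 1.91] 0.0
  -1 0 -60 [-0.09  0.73  2.13  4.06  1.66 -1.81] 0.0
  -1 0 -30 [-0.81  0.75  2.43  2.85  1.87 -1.58] 0.0
  -1 0 0 [-1.4   0.72  2.27  1.78  1.8  -1.41] 0.0
  -1 0 30 [-1.36  0.82  1.82  1.42  1.95 -1.05] 0.0
  -1 0 60 [-1.2   1.04  1.28  1.28  2.24 -0.76] 0.0
  -1 0 90 [-1.    1.34  0.66  1.37  2.58 -0.4 ] 0.0
G -1 0.35 [0.2  0.44 1.4  0.1  1.64 1.85] 0.0
  -1 0.35 -60 [-0.07  0.4   2.22  4.22  1.21 -2.03] 0.0
  -1 0.35 -30 [-0.82  0.23  2.58  2.83  1.17 -1.47] 0.0075
  -1 0.35 0 [-1.43  0.32  2.38  1.66  1.43 -1.14] 0.0
  -1 0.35 30 [-1.38  0.58  1.89  1.25  1.71 -0.93] 0.0
  -1 0.35 60 [-1.21  0.87  1.33  1.05  2.05 -0.79] 0.0
  -1 0.35 90 [-1.01  1.2   0.71  0.98  2.45 -0.67] 0.0
real	0m4.837s
user	0m5.354s
sys	0m0.056s
```

```bash
cat > plan.py <<'E'
from ik import *
B=.3;K=-1
def seg(p0,r0,p1,r1,n,rnd=1):
    w=(r0.inv()*r1).as_rotvec()/n
    M=sum(R.from_rotvec(i*w).as_matrix() for i in range(n))
    v=np.linalg.solve(M,r0.inv().apply(p1-p0))*1000
    v=np.round(v,rnd);w=np.round(w,4);p,r=np.array(p0),r0
    for i in range(n): p=p+r.apply(v/1000);r=r*R.from_rotvec(w)
    print(n,'x',*v,*w,'->',p.round(4),'err mm',np.round((p-p1)*1000,1));return p,r
def run(targets,j0=None):
    """targets: list of (p,r,n)"""
    s=get_state();p,r=s['tcp_pos'],rot(s['eef_rot']);j=np.array(s['joint_positions']) if j0 is None else j0
    for p1,r1,n in targets:
        pp,rr=p,r;p,r=seg(p,r,np.array(p1),r1,n);w=(rr.inv()*r).as_rotvec()
        mx=0
        for a in np.linspace(0,1,9)[1:]:
            jn,e=IK(pp+(p-pp)*a,rr*R.from_rotvec(w*a),j);mx=max(mx,np.abs(jn-j).max()/(n/8)*8);j=jn
            if e>.01: print('  IKERR',a,e)
        print('   j',j.round(2),'max rad/s',round(mx,2))
    return j
yaw=-.085;H=np.array([.519,.257,.21])
def Sg(y=yaw): return R.from_euler('z',y)
E
python3 - <<'E'
from plan import *
print('fit check',FK(get_state()['joint_positions'])[0]-get_state()['tcp_pos'])
g=Sg()*G(K,B)
j=run([(H+[0,0,.1],g,14),(H,g,8),(H+[0,0,.13],g,10)])
print('-- carry')
psi=np.radians(40)
T=[]
S,t=pour(psi,0,.15,.05);T.append((t+[0,0,.06],S*G(K,B),20));T.append((t,S*G(K,B),4))
for d in(20,40,60,80,105):
    S,t=pour(psi,np.radians(d),.15,.05);T.append((t,S*G(K,B),8))
s=get_state()
# simulate from lifted pose
import plan
plan.get_state=lambda:dict(tcp_pos=H+[0,0,.13],eef_rot=np.roll(g.as_quat(),1),joint_positions=j)
run(T,j)
E
```

```text
fit check [ 1.15229404e-05 -2.86029704e-05 -5.76531156e-05]
14 x 16.8 -28.8 7.0 -0.0211 -0.036 0.0364 -> [0.519  0.2575 0.3105] err mm [-0.   0.5  0.5]
   j [0.21 0.33 1.33 0.09 1.77 1.87] max rad/s 1.13
8 x 3.7 0.1 12.0 -0.0001 -0.0 -0.0001 -> [0.5189 0.2567 0.2101] err mm [-0.1 -0.3  0.1]
   j [0.21 0.4  1.44 0.09 1.59 1.85] max rad/s 0.18
10 x -3.8 -0.0 -12.4 0.0 -0.0 0.0 -> [0.5192 0.2567 0.3398] err mm [ 0.2 -0.3 -0.2]
   j [0.21 0.31 1.29 0.09 1.82 1.87] max rad/s 0.19
-- carry
20 x 1.9 23.0 0.2 -0.0116 -0.0 -0.0374 -> [ 0.6788 -0.1633  0.3251] err mm [ 0.3 -0.  -0.9]
   j [-0.3   0.55  1.   -0.26  1.75  0.55] max rad/s 0.56
4 x 4.3 -0.1 14.1 0.0001 0.0001 -0.0 -> [ 0.6783 -0.1632  0.2661] err mm [-0.1  0.1  0.1]
   j [-0.3   0.58  1.08 -0.25  1.65  0.57] max rad/s 0.2
8 x -6.2 0.0 -2.6 0.0 0.0436 -0.0 -> [ 0.6432 -0.1926  0.2938] err mm [-0.1  0.1 -0.1]
   j [-0.49  0.35  1.32  0.05  1.46  0.38] max rad/s 0.33
8 x -6.2 0.0 -2.6 0.0 0.0436 -0.0 -> [ 0.603  -0.2264  0.3042] err mm [-0.   0.2 -0.2]
   j [-0.73  0.2   1.52  0.4   1.37  0.07] max rad/s 0.37
8 x -6.2 0.0 -2.7 0.0 0.0437 -0.0 -> [ 0.5622 -0.2606  0.2967] err mm [-0.2  0.   0.4]
   j [-0.98  0.19  1.67  0.75  1.43 -0.27] max rad/s 0.37
8 x -6.2 0.0 -2.6 0.0 0.0436 0.0 -> [ 0.5263 -0.2908  0.2709] err mm [-0.1  0.1  0.3]
   j [-1.17  0.32  1.75  1.02  1.58 -0.58] max rad/s 0.34
8 x -7.8 0.0 -3.2 0.0 0.0546 0.0 -> [ 0.4943 -0.3176  0.2186] err mm [0.1 0.3 0.1]
   j [-1.3   0.66  1.72  1.23  1.83 -0.86] max rad/s 0.37
```

Call:
send_rows(increments="17 -29 7 -0.021 -0.036 0.0364 1;17 -29 7 -0.021 -0.036 0.0364 1;17 -29 7 -0.021 -0.036 0.0364 1;17 -29 7 -0.021 -0.036 0.0364 1;17 -29 7 -0.021 -0.036 0.0364 1;17 -29 7 -0.021 -0.036 0.0364 1;17 -29 7 -0.021 -0.036 0.0364 1;17 -29 7 -0.021 -0.036 0.0364 1;17 -29 7 -0.021 -0.036 0.0364 1;17 -29 7 -0.021 -0.036 0.0364 1;17 -29 7 -0.021 -0.036 0.0364 1;17 -29 7 -0.021 -0.036 0.0364 1;17 -29 7 -0.021 -0.036 0.0364 1;17 -29 7 -0.021 -0.036 0.0364 1;0 0 0 0 0 0 1;0 0 0 0 0 0 1", force=120)

```text
t: 5.32
tcp_pos: [0.5208, 0.2621, 0.312]
eef_rot: [-0.007, 0.988, -0.041, -0.148]
wrist_force: [-0.2, -0.6, 0.1]
width: 0.998
gripper_force: 0.0
```

Run:
```python
from plan import *
a=get_image('scene');b=get_image('top')
A=cv2.resize(a[70:245,270:420],(400,467),interpolation=cv2.INTER_CUBIC)
B_=cv2.resize(b[140:290,90:240],(400,400),interpolation=cv2.INTER_CUBIC)
o=np.zeros((467,800,3),np.uint8);o[:,:400]=A;o[:400,400:]=B_;save('c2',o)
s=get_state();r=rot(s['eef_rot']);print(s['t'],s['tcp_pos'],r.as_matrix().round(3))
g=Sg()*G(K,B);run([(H,g,8)])
tip=s['tcp_pos']+r.apply([0,0,.019]);print('tip px',proj('scene',tip),proj('top',tip))
```

```text
5.425 [0.52096814 0.26129744 0.31297809] [[ 0.953 -0.084 -0.291]
 [-0.08  -0.996  0.027]
 [-0.292 -0.003 -0.956]]
8 x 3.6 0.6 12.4 -0.0003 -0.0004 0.0002 -> [0.519  0.2568 0.2097] err mm [-0.  -0.2 -0.3]
   j [0.21 0.4  1.44 0.09 1.59 1.85] max rad/s 0.18
tip px [[342.70448688 108.5980543 ]] [[148.70711068 207.3044704 ]]
```

View pics/c2.png

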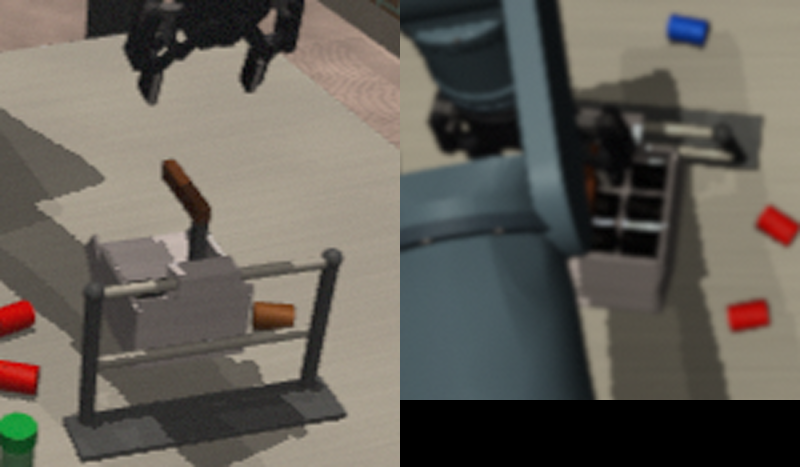

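The open gripper stands above the bar (bar at scene ~340,140; fingertips ~345,102), in line with it. I'll go down and grip.

Call:
send_rows(increments="3.6 0.6 12.4 0 0 0 1;3.6 0.6 12.4 0 0 0 1;3.6 0.6 12.4 0 0 0 1;3.6 0.6 12.4 0 0 0 1;3.6 0.6 12.4 0 0 0 1;3.6 0.6 12.4 0 0 0 1;3.6 0.6 12.4 0 0 0 1;3.6 0.6 12.4 0 0 0 1;0 0 0 0 0 0 1;0 0 0 0 0 0 0.3;0 0 0 0 0 0 0;0 0 0 0 0 0 -0.5;0 0 0 0 0 0 -1;0 0 0 0 0 0 -1;0 0 0 0 0 0 -1;0 0 0 0 0 0 -1", force=120)

```text
t: 7.42
tcp_pos: [0.5194, 0.2577, 0.2094]
eef_rot: [-0.008, 0.988, -0.042, -0.148]
wrist_force: [0.3, 3.6, 4.5]
width: 0.148
gripper_force: 117.5
```

Run:
```python
from plan import *
s=get_state();print(s['t'],s['tcp_pos'],s['wrist_force'],s['width'],s['gripper_force'])
a=get_image('scene');b=get_image('top')
save('c3',cv2.resize(a[110:245,280:420],(560,540),interpolation=cv2.INTER_CUBIC))
```

```text
7.425 [0.51939498 0.25771242 0.20938991] [0.29153386 3.62832062 4.4571364 ] 0.14825689560625233 117.50602841377258
```

View pics/c3.png

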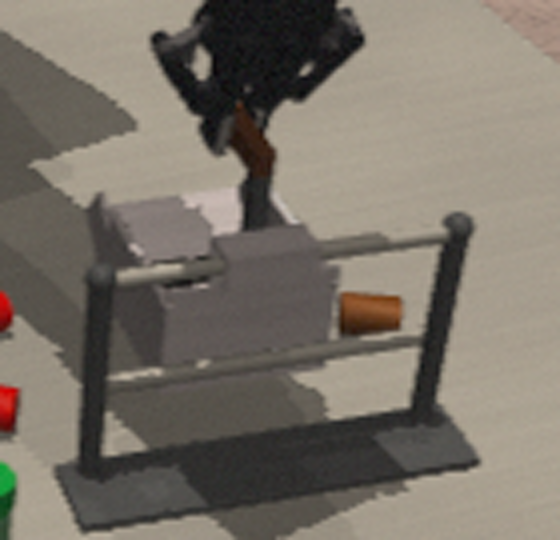

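The fingers hold the bar's middle (crop 245,130), at 12.6 mm opening and 117 N. Next is a slow straight lift.

Call:
send_rows(increments="-1 0 -3 0 0 0 -1;-1.5 0 -5 0 0 0 -1;-2 0 -6.5 0 0 0 -1;-2 0 -6.5 0 0 0 -1;-2 0 -6.5 0 0 0 -1;-2 0 -6.5 0 0 0 -1;-3 0 -9.8 0 0 0 -1;-3.6 0 -11.8 0 0 0 -1;-3.6 0 -11.8 0 0 0 -1;-3.6 0 -11.8 0 0 0 -1;-3.6 0 -11.8 0 0 0 -1;-3.6 0 -11.8 0 0 0 -1;-3.6 0 -11.8 0 0 0 -1;-2 0 -6.5 0 0 0 -1;-1.5 0 -5 0 0 0 -1;0 0 0 0 0 0 -1;0 0 0 0 0 0 -1", force=120)

```text
t: 9.65
tcp_pos: [0.5191, 0.2567, 0.3402]
eef_rot: [-0.008, 0.988, -0.042, -0.149]
wrist_force: [0.1, -0.4, -5.5]
width: 0.144
gripper_force: 117.7
```

Run:
```python
from plan import *
s=get_state();print(s['t'],s['tcp_pos'],s['wrist_force'],s['moment'],s['width'],s['gripper_force'])
a=get_image('scene');b=get_image('top')
A=cv2.resize(a[40:240,270:420],(400,533),interpolation=cv2.INTER_CUBIC)
B_=cv2.resize(b[140:290,90:240],(400,400),interpolation=cv2.INTER_CUBIC)
o=np.zeros((533,800,3),np.uint8);o[:,:400]=A;o[:400,400:]=B_;save('c4',o)
psi=np.radians(40);T=[]
S,t=pour(psi,0,.15,.05);T.append((t+[0,0,.06],S*G(K,B),20));T.append((t,S*G(K,B),4))
for d in(40,80,105):
    S,t=pour(psi,np.radians(d),.15,.05);T.append((t,S*G(K,B),8))
run(T)
```

```text
9.65 [0.51905485 0.25673531 0.34016067] [ 0.12125733 -0.44032151 -5.47830307] [-0.02313931 -0.36677341 -0.01621822] 0.14381005403272035 117.71759033203125
20 x 1.9 23.0 0.1 -0.0117 -0.0001 -0.0374 -> [ 0.6796 -0.1633  0.3264] err mm [ 1.2 -0.   0.4]
   j [-0.3   0.55  0.99 -0.26  1.76  0.55] max rad/s 0.56
4 x 4.3 -0.2 14.5 0.0001 0.0 0.0002 -> [ 0.6785 -0.1632  0.2659] err mm [ 0.1  0.1 -0.1]
   j [-0.3   0.58  1.08 -0.25  1.65  0.57] max rad/s 0.21
8 x -12.5 0.0 -5.0 -0.0 0.0873 0.0 -> [ 0.6033 -0.2263  0.3045] err mm [0.3 0.3 0.1]
   j [-0.73  0.2   1.52  0.4   1.38  0.07] max rad/s 0.73
8 x -12.6 0.0 -5.0 -0.0 0.0872 -0.0 -> [ 0.5261 -0.291   0.2705] err mm [-0.2 -0.1 -0.1]
   j [-1.17  0.32  1.75  1.02  1.58 -0.58] max rad/s 0.74
8 x -7.8 0.0 -3.2 -0.0 0.0546 -0.0 -> [ 0.4942 -0.3179  0.2182] err mm [-0.1  0.  -0.3]
   j [-1.3   0.66  1.72  1.23  1.83 -0.86] max rad/s 0.37
```

View pics/c4.png

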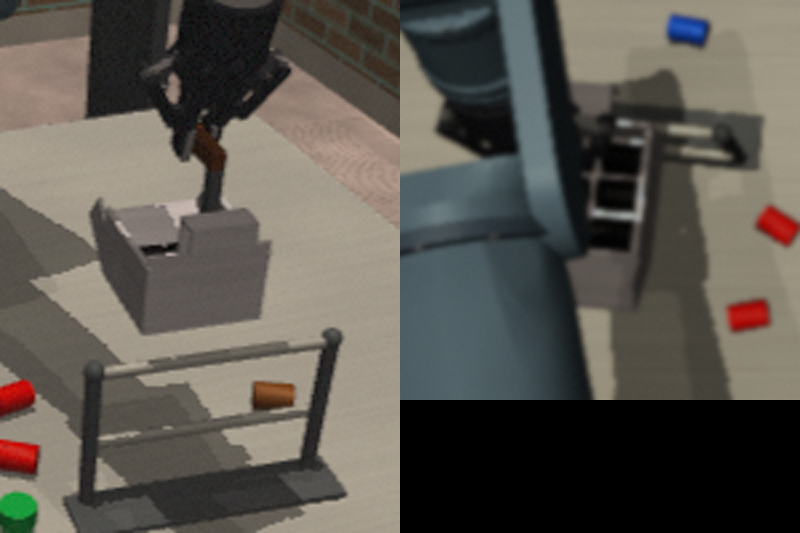

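The scuttle hangs clear above the rail and level (scene crop 180,270), with the coals inside. The straight carry passes near the bottle, so I'll plan it through a via point.

Run:
```python
from plan import *
psi=np.radians(40)
S,t=pour(psi,0,.15,.05)
T=[((.53,.0,.36),Sg(.3)*G(K,B),12),(t+[0,0,.06],S*G(K,B),10)]
run(T)
```

```text
12 x -1.5 21.5 -1.3 -0.0097 -0.0001 -0.0306 -> [5.301e-01 2.000e-04 3.600e-01] err mm [ 0.1  0.2 -0. ]
   j [-0.15  0.21  1.38 -0.13  1.82  1.11] max rad/s 0.52
10 x 6.4 21.5 1.6 -0.0117 -0.0 -0.038 -> [ 0.6784 -0.1635  0.3258] err mm [-0.1 -0.2 -0.2]
   j [-0.3   0.55  1.   -0.25  1.75  0.55] max rad/s 0.47
```

Call:
send_rows(increments="-0.5 7 -1.3 -0.003 0 -0.010 -1;-1 14.5 -1.3 -0.0067 0 -0.0206 -1;-1.5 21.5 -1.3 -0.0097 0 -0.0306 -1;-1.5 21.5 -1.3 -0.0097 0 -0.0306 -1;-1.5 21.5 -1.3 -0.0097 0 -0.0306 -1;-1.5 21.5 -1.3 -0.0097 0 -0.0306 -1;-1.5 21.5 -1.3 -0.0097 0 -0.0306 -1;-1.5 21.5 -1.3 -0.0097 0 -0.0306 -1;-1.5 21.5 -1.3 -0.0097 0 -0.0306 -1;-1.5 21.5 -1.3 -0.0097 0 -0.0306 -1;-1.5 21.5 -1.3 -0.0097 0 -0.0306 -1;-1.5 21.5 -1.3 -0.0097 0 -0.0306 -1;-1.5 21.5 -1.3 -0.0097 0 -0.0306 -1")

```text
t: 11.38
tcp_pos: [0.5307, -0.0007, 0.3618]
eef_rot: [0.022, 0.978, 0.149, -0.147]
wrist_force: [0.8, -0.5, -4.7]
width: 0.14
gripper_force: 117.7
```

Call:
send_rows(increments="2.5 21.5 0.5 -0.0107 0 -0.034 -1;6.4 21.5 1.6 -0.0117 0 -0.038 -1;6.4 21.5 1.6 -0.0117 0 -0.038 -1;6.4 21.5 1.6 -0.0117 0 -0.038 -1;6.4 21.5 1.6 -0.0117 0 -0.038 -1;6.4 21.5 1.6 -0.0117 0 -0.038 -1;6.4 21.5 1.6 -0.0117 0 -0.038 -1;6.4 21.5 1.6 -0.0117 0 -0.038 -1;6.4 21.5 1.6 -0.0117 0 -0.038 -1;4.4 14 1 -0.008 0 -0.026 -1;2 7 0.5 -0.004 0 -0.012 -1;0 0 0 0 0 0 -1;0 0 0 0 0 0 -1")

```text
t: 13.0
tcp_pos: [0.6749, -0.164, 0.3303]
eef_rot: [0.051, 0.93, 0.336, -0.139]
wrist_force: [-0.7, 0.3, -5.1]
width: 0.142
gripper_force: 117.7
```

Run:
```python
from plan import *
s=get_state();print(s['t'],s['tcp_pos'],s['wrist_force'],s['moment'],s['width'],s['gripper_force'])
a=get_image('scene');b=get_image('top')
A=cv2.resize(a[60:320,50:310],(400,400),interpolation=cv2.INTER_CUBIC)
B_=cv2.resize(b[80:290,230:440],(400,400),interpolation=cv2.INTER_CUBIC)
save('c5',np.hstack([A,B_]))
psi=np.radians(40);T=[]
S,t=pour(psi,0,.15,.05);T.append((t,S*G(K,B),5))
S,t=pour(psi,np.radians(105),.15,.05)
for d in(35,70,105):
    S,t=pour(psi,np.radians(d),.15,.05);T.append((t,S*G(K,B),12))
run(T)
```

```text
13.0 [ 0.67487352 -0.16397261  0.3303187 ] [-0.72998046  0.26418587 -5.1020132 ] [ 0.21598264 -0.2920869  -0.07155724] 0.14200933711843758 117.73499608039856
5 x 4.4 0.3 12.1 0.0 -0.0005 -0.0008 -> [ 0.6784 -0.1631  0.2662] err mm [-0.   0.2  0.2]
   j [-0.3   0.58  1.08 -0.25  1.65  0.57] max rad/s 0.17
12 x -7.3 0.0 -3.0 0.0 0.0509 0.0 -> [ 0.6129 -0.2181  0.3034] err mm [-0.5 -0.1 -0.1]
   j [-0.67  0.23  1.47  0.31  1.38  0.16] max rad/s 0.42
12 x -7.2 0.0 -3.0 0.0 0.0509 0.0 -> [ 0.5436 -0.2762  0.2855] err mm [ 0.1  0.3 -0.1]
   j [-1.08  0.24  1.72  0.9   1.5  -0.43] max rad/s 0.43
12 x -7.3 0.0 -3.1 -0.0 0.0509 0.0 -> [ 0.4936 -0.3182  0.2183] err mm [-0.6 -0.3 -0.2]
   j [-1.3   0.66  1.72  1.23  1.83 -0.86] max rad/s 0.36
```

View pics/c5.png

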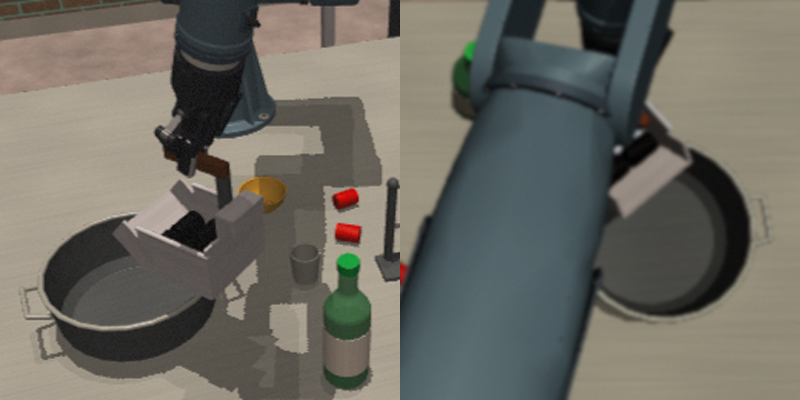

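The scuttle with its coals stands level, lip over the brazier (crop left 125,230; right 650,180), clear of the bottle. I'll lower it a little and tip about the lip.

Call:
send_rows(increments="4.4 0.3 12 0 0 0 -1;4.4 0.3 12 0 0 0 -1;4.4 0.3 12 0 0 0 -1;4.4 0.3 12 0 0 0 -1;4.4 0.3 12 0 0 0 -1;-7.3 0 -3 0 0.0509 0 -1;-7.3 0 -3 0 0.0509 0 -1;-7.3 0 -3 0 0.0509 0 -1;-7.3 0 -3 0 0.0509 0 -1;-7.3 0 -3 0 0.0509 0 -1;-7.3 0 -3 0 0.0509 0 -1;-7.3 0 -3 0 0.0509 0 -1;-7.3 0 -3 0 0.0509 0 -1;-7.3 0 -3 0 0.0509 0 -1;-7.3 0 -3 0 0.0509 0 -1;-7.3 0 -3 0 0.0509 0 -1;-7.3 0 -3 0 0.0509 0 -1")

```text
t: 15.22
tcp_pos: [0.6122, -0.2186, 0.3029]
eef_rot: [-0.052, 0.929, 0.336, 0.147]
wrist_force: [1.4, 0.3, -4.5]
width: 0.138
gripper_force: 117.7
```

Call:
send_rows(increments="-7.3 0 -3 0 0.0509 0 -1;-7.3 0 -3 0 0.0509 0 -1;-7.3 0 -3 0 0.0509 0 -1;-7.3 0 -3 0 0.0509 0 -1;-7.3 0 -3 0 0.0509 0 -1;-7.3 0 -3 0 0.0509 0 -1;-7.3 0 -3 0 0.0509 0 -1;-7.3 0 -3 0 0.0509 0 -1;-7.3 0 -3 0 0.0509 0 -1;-7.3 0 -3 0 0.0509 0 -1;-7.3 0 -3 0 0.0509 0 -1;-7.3 0 -3 0 0.0509 0 -1;0 0 0 0 0 0 -1;0 0 0 0 0 0 -1")

```text
t: 16.98
tcp_pos: [0.5429, -0.2769, 0.2848]
eef_rot: [-0.15, 0.842, 0.305, 0.419]
wrist_force: [-0.2, 0.1, -3.2]
width: 0.142
gripper_force: 118.9
```

Run:
```python
from plan import *
s=get_state();print(s['t'],s['tcp_pos'],s['wrist_force'],s['moment'],s['width'],s['gripper_force'])
a=get_image('scene');b=get_image('top')
A=cv2.resize(a[60:320,50:310],(400,400),interpolation=cv2.INTER_CUBIC)
B_=cv2.resize(b[80:290,230:440],(400,400),interpolation=cv2.INTER_CUBIC)
save('c6',np.hstack([A,B_]))
psi=np.radians(40);T=[]
for d,n in((105,12),(112,3)):
    S,t=pour(psi,np.radians(d),.15,.05);T.append((t,S*G(K,B),n))
run(T)
```

```text
16.975 [ 0.54287887 -0.27691262  0.28481303] [-0.23350437  0.14460255 -3.17295337] [-0.64385883  0.8204484  -0.00539425] 0.14244253427583475 118.94837021827698
12 x -7.2 0.0 -3.0 0.0003 0.0509 0.0001 -> [ 0.4943 -0.3175  0.2185] err mm [0.  0.4 0. ]
   j [-1.3   0.66  1.72  1.23  1.83 -0.86] max rad/s 0.36
3 x -5.8 0.1 -2.5 0.0001 0.0405 0.0002 -> [ 0.4888 -0.3225  0.2011] err mm [0.1 0.  0. ]
   j [-1.31  0.77  1.69  1.28  1.91 -0.92] max rad/s 0.3
```

View pics/c6.png

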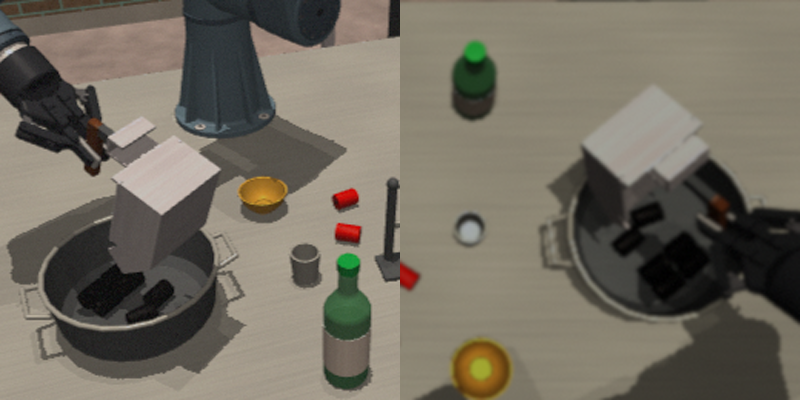

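The tip works: coals lie in the brazier (crop right 625–690, 210–285). The wrist load is down to about the empty scuttle's weight. I'll tip further to be sure, then go back to level along the same path.

Call:
send_rows(increments="-7.2 0 -3 0 0.0509 0 -1;-7.2 0 -3 0 0.0509 0 -1;-7.2 0 -3 0 0.0509 0 -1;-7.2 0 -3 0 0.0509 0 -1;-7.2 0 -3 0 0.0509 0 -1;-7.2 0 -3 0 0.0509 0 -1;-7.2 0 -3 0 0.0509 0 -1;-7.2 0 -3 0 0.0509 0 -1;-7.2 0 -3 0 0.0509 0 -1;0 0 0 0 0 0 -1;0 0 0 0 0 0 -1;0 0 0 0 0 0 -1;0 0 0 0 0 0 -1;7.2 0 3 0 -0.0509 0 -1;7.2 0 3 0 -0.0509 0 -1;7.2 0 3 0 -0.0509 0 -1;7.2 0 3 0 -0.0509 0 -1;7.2 0 3 0 -0.0509 0 -1;7.2 0 3 0 -0.0509 0 -1")

```text
t: 19.45
tcp_pos: [0.5265, -0.2899, 0.2738]
eef_rot: [-0.173, 0.808, 0.293, 0.481]
wrist_force: [-0.3, -0.6, -2.8]
width: 0.146
gripper_force: 119.0
```

Run:
```python
from plan import *
s=get_state();print(s['t'],s['tcp_pos'],s['wrist_force'],s['width'])
b=get_image('top')
B_=cv2.resize(b[130:270,290:430],(560,560),interpolation=cv2.INTER_CUBIC)
save('c7',B_)
for q in silhouettes('top','coal1'): print(q['conf'],np.round(q['position']),q['mask'].sum())
psi=np.radians(40);T=[]
for d,n,dz in((45,8,.03),(0,12,.07)):
    S,t=pour(psi,np.radians(d),.15+dz,.05);T.append((t,S*G(K,B),n))
run(T)
```

```text
19.45 [ 0.52649552 -0.28992007  0.27375695] [-0.27179673 -0.58480224 -2.77454613] 0.14620343502651628
0.76 [363. 221.] 155
0.7 [382. 216.] 186
0.7 [370. 229.] 155
0.67 [232. 224.] 133
0.67 [222. 256.] 186
0.62 [379. 209.] 172
0.56 [198. 151.] 144
0.49 [353. 206.] 165
8 x 12.9 0.1 2.8 0.0006 -0.0737 0.0002 -> [ 0.5933 -0.2352  0.3342] err mm [0.6 0.  0.1]
   j [-0.79  0.17  1.53  0.49  1.43  0.01] max rad/s 0.61
12 x 9.5 -0.0 1.0 0.0 -0.0654 0.0 -> [ 0.6789 -0.1634  0.3365] err mm [ 0.4 -0.1  0.5]
   j [-0.3   0.55  0.98 -0.26  1.77  0.54] max rad/s 0.55
```

View pics/c7.png

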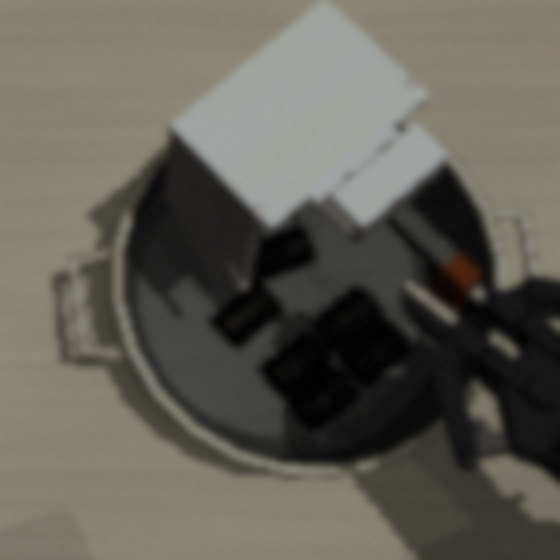

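All six coals lie in the brazier: (252,304), (280,250), (356,316), (368,344), (292,364) and (320,396) in the crop. The scuttle is empty. Next I'll plan levelling and a standing place on the free table near the robot's right side.

Run:
```python
from plan import *
import plan
print(silhouettes.__name__,[at_z('top',u,.015).round(3)[:2] for u in((232,224),(222,256))])
s=get_state();p=np.array(s['tcp_pos'])
for pl in((.32,-.38),(.30,-.42),(.34,-.44)):
  for y in np.radians((0,20,40,60)):
    print('##',pl,round(np.degrees(y)))
    r0=rot(s['eef_rot'])
    up=p+[-.03,-.02,.10]
    T=[(up,r0,5),((.45,-.33,.37),Sg(y)*G(K,B),14),((*pl,.26),Sg(y)*G(K,B),8),((*pl,.165),Sg(y)*G(K,B),8)]
    run(T)
```

```text
call [array([0.506, 0.101]), array([0.416, 0.128])]
## (0.32, -0.38) 0
5 x 14.2 -0.7 -15.8 0.0 0.0 0.0 -> [ 0.4972 -0.3096  0.3752] err mm [0.  0.2 0. ]
   j [-1.23  0.18  1.67  0.99  1.73 -0.43] max rad/s 0.25
14 x -3.8 0.2 -1.4 -0.02 -0.0941 0.0499 -> [ 0.4503 -0.3304  0.3706] err mm [ 0.3 -0.4  0.6]
   j [-0.74  0.24  1.32 -0.21  1.8   0.81] max rad/s 0.78
8 x -11.5 6.2 18.0 0.0 0.0 -0.0001 -> [ 0.3198 -0.38    0.2603] err mm [-0.2 -0.   0.3]
   j [-0.96  0.15  1.65 -0.25  1.52  0.64] max rad/s 0.4
8 x 3.5 -0.0 11.4 0.0 0.0 0.0 -> [ 0.3196 -0.38    0.1649] err mm [-0.4 -0.  -0.1]
   j [-0.96  0.25  1.74 -0.25  1.34  0.69] max rad/s 0.18
## (0.32, -0.38) 20
5 x 14.2 -0.7 -15.8 0.0 0.0 0.0 -> [ 0.4972 -0.3096  0.3752] err mm [0.  0.2 0. ]
   j [-1.23  0.18  1.67  0.99  1.73 -0.43] max rad/s 0.25
14 x -3.8 -0.5 -1.3 -0.0098 -0.0972 0.025 -> [ 0.4493 -0.3296  0.3699] err mm [-0.7  0.4 -0.1]
   j [-0.71  0.2   1.38 -0.26  1.72  0.5 ] max rad/s 0.77
8 x -12.5 0.4 18.3 -0.0 -0.0 -0.0 -> [ 0.32   -0.38    0.2596] err mm [-0.  -0.  -0.4]
   j [-0.94  0.09  1.71 -0.29  1.43  0.34] max rad/s
[... 5438 characters left out ...]
-0.4401  0.1647] err mm [ 0.1 -0.1 -0.3]
   j [-0.97  0.26  1.73 -0.33  1.15  0.04] max rad/s 0.18
## (0.34, -0.44) 60
5 x 14.2 -0.7 -15.8 0.0 0.0 0.0 -> [ 0.4972 -0.3096  0.3752] err mm [0.  0.2 0. ]
   j [-1.23  0.18  1.67  0.99  1.73 -0.43] max rad/s 0.25
14 x -3.4 -1.6 -1.2 0.0106 -0.0971 -0.025 -> [ 0.4504 -0.3303  0.3697] err mm [ 0.4 -0.3 -0.3]
   j [-0.69  0.07  1.52 -0.3   1.51 -0.15] max rad/s 0.8
8 x -13.9 -5.1 18.7 -0.0 0.0001 -0.0 -> [ 0.3399 -0.4402  0.2597] err mm [-0.1 -0.2 -0.3]
   j [-0.98  0.08  1.73 -0.29  1.21 -0.37] max rad/s 0.3
8 x 3.5 0.0 11.3 -0.0 -0.0 -0.0 -> [ 0.3399 -0.4401  0.165 ] err mm [-0.1 -0.1  0. ]
   j [-0.98  0.19  1.81 -0.31  1.03 -0.31] max rad/s 0.18
```

Call:
send_rows(increments="14 -0.7 -16 0 0 0 -1;14 -0.7 -16 0 0 0 -1;14 -0.7 -16 0 0 0 -1;14 -0.7 -16 0 0 0 -1;14 -0.7 -16 0 0 0 -1;-3.6 -1.1 -1.2 0 -0.0982 0 -1;-3.6 -1.1 -1.2 0 -0.0982 0 -1;-3.6 -1.1 -1.2 0 -0.0982 0 -1;-3.6 -1.1 -1.2 0 -0.0982 0 -1;-3.6 -1.1 -1.2 0 -0.0982 0 -1;-3.6 -1.1 -1.2 0 -0.0982 0 -1;-3.6 -1.1 -1.2 0 -0.0982 0 -1;-3.6 -1.1 -1.2 0 -0.0982 0 -1;-3.6 -1.1 -1.2 0 -0.0982 0 -1;-3.6 -1.1 -1.2 0 -0.0982 0 -1;-3.6 -1.1 -1.2 0 -0.0982 0 -1;-3.6 -1.1 -1.2 0 -0.0982 0 -1;-3.6 -1.1 -1.2 0 -0.0982 0 -1;-3.6 -1.1 -1.2 0 -0.0982 0 -1")

```text
t: 21.92
tcp_pos: [0.448, -0.3301, 0.3678]
eef_rot: [0.051, 0.93, 0.335, -0.14]
wrist_force: [0.3, 0.5, -3.5]
width: 0.143
gripper_force: 118.9
```

Call:
send_rows(increments="-16.6 -3.3 19.5 0 0 0 -1;-16.6 -3.3 19.5 0 0 0 -1;-16.6 -3.3 19.5 0 0 0 -1;-16.6 -3.3 19.5 0 0 0 -1;-16.6 -3.3 19.5 0 0 0 -1;-16.6 -3.3 19.5 0 0 0 -1;-16.6 -3.3 19.5 0 0 0 -1;-16.6 -3.3 19.5 0 0 0 -1;0 0 0 0 0 0 -1;0 0 0 0 0 0 -1")

```text
t: 23.18
tcp_pos: [0.2989, -0.4209, 0.2577]
eef_rot: [0.051, 0.93, 0.336, -0.139]
wrist_force: [0.0, 0.9, -2.9]
width: 0.142
gripper_force: 118.9
```

Run:
```python
from plan import *
s=get_state();print(s['t'],s['tcp_pos'],s['wrist_force'],s['width'])
a=get_image('scene');b=get_image('top')
A=cv2.resize(a[100:340,0:240],(400,400),interpolation=cv2.INTER_CUBIC)
B_=cv2.resize(b[130:350,292:512],(400,400),interpolation=cv2.INTER_CUBIC)
save('c8',np.hstack([A,B_]))
g=Sg(np.radians(40))*G(K,B)
# where a level scuttle would project, for comparison (crop px)
S=rot(s['eef_rot'])*G(K,B).inv();o=s['tcp_pos']-S.apply(HAN)
for n,P_ in dict(hook=[.067,0,.115],backL=[.055,.057,0],backR=[.055,-.057,0],lipL=[-.102,.057,.044],lipR=[-.102,-.057,.044]).items():
    q=o+S.apply(P_);print(n,((proj('scene',q)[0]-[0,100])/.6).round(),((proj('top',q)[0]-[292,130])/.55).round())
run([((.3,-.42,.172),g,8)])
```

```text
23.175 [ 0.29892773 -0.42089167  0.25768948] [ 0.03689172  0.85482787 -2.89680517] 0.14230858734260593
hook [111.  83.] [260. 281.]
backL [153. 127.] [202. 310.]
backR [ 94. 165.] [262. 257.]
lipL [80. 77.] [296. 409.]
lipR [ 18. 110.] [360. 352.]
8 x 3.3 -0.0 10.2 0.0001 -0.0003 -0.0006 -> [ 0.3003 -0.4203  0.1721] err mm [ 0.3 -0.3  0.1]
   j [-1.01  0.16  1.83 -0.33  1.13  0.  ] max rad/s 0.17
```

View pics/c8.png

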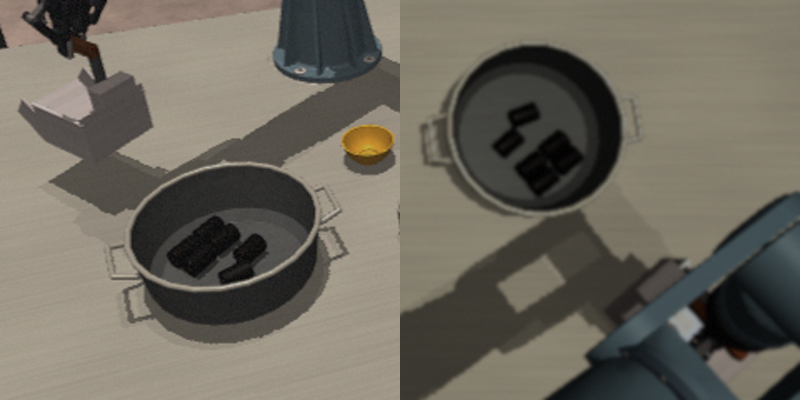

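All six coals are in the brazier, and the empty scuttle hangs level where predicted (lip 20,107; back corner 94,162 in the crop). I'll lower it to the table.

Call:
send_rows(increments="3.3 0 10.2 0 0 0 -1;3.3 0 10.2 0 0 0 -1;3.3 0 10.2 0 0 0 -1;3.3 0 10.2 0 0 0 -1;3.3 0 10.2 0 0 0 -1;3.3 0 10.2 0 0 0 -1;3.3 0 10.2 0 0 0 -1;2 0 6 0 0 0 -1;1.2 0 4 0 0 0 -1;0.6 0 2 0 0 0 -1;0.6 0 2 0 0 0 -1;0.3 0 1 0 0 0 -1;0 0 0 0 0 0 -1;0 0 0 0 0 0 -1")

```text
t: 25.02
tcp_pos: [0.2995, -0.4204, 0.1664]
eef_rot: [0.051, 0.93, 0.336, -0.14]
wrist_force: [-0.6, -0.8, -2.7]
width: 0.142
gripper_force: 118.8
```

Call:
send_rows(increments="0.6 0 2 0 0 0 -1;0.6 0 2 0 0 0 -1;0 0 0 0 0 0 -1;0 0 0 0 0 0 -1")

```text
t: 25.52
tcp_pos: [0.2995, -0.4204, 0.1621]
eef_rot: [0.051, 0.93, 0.336, -0.14]
wrist_force: [0.2, -0.5, -2.6]
width: 0.142
gripper_force: 118.8
```

Call:
send_rows(increments="0.3 0 1 0 0 0 -1;0.3 0 1 0 0 0 -1;0 0 0 0 0 0 -1;0 0 0 0 0 0 -1")

```text
t: 26.02
tcp_pos: [0.2997, -0.4205, 0.1603]
eef_rot: [0.051, 0.93, 0.336, -0.14]
wrist_force: [0.1, 2.0, 1.0]
width: 0.143
gripper_force: 119.3
```

Contact. I'll release and withdraw straight up.

Call:
send_rows(increments="0.1 0 0.4 0 0 0 -1;0 0 0 0 0 0 -1;0 0 0 0 0 0 -0.5;0 0 0 0 0 0 0;0 0 0 0 0 0 0.5;0 0 0 0 0 0 0.7;0 0 0 0 0 0 0.7;0 0 0 0 0 0 0.7;-1.5 0 -5 0 0 0 0.7;-3 0 -10 0 0 0 0.7;-3.5 0 -11.4 0 0 0 0.7;-3.5 0 -11.4 0 0 0 0.7;-3.5 0 -11.4 0 0 0 0.7;-3.5 0 -11.4 0 0 0 0.7;-3.5 0 -11.4 0 0 0 0.7;-3.5 0 -11.4 0 0 0 0.7;-3.5 0 -11.4 0 0 0 0.7;0 0 0 0 0 0 0.7;0 0 0 0 0 0 0.7", force=20)

```text
t: 28.4
tcp_pos: [0.2994, -0.42, 0.2584]
eef_rot: [0.051, 0.93, 0.336, -0.14]
wrist_force: [1.1, -0.9, 0.5]
width: 0.85
gripper_force: 0.0
```

Run:
```python
from plan import *
s=get_state();print(s['t'],s['tcp_pos'],s['wrist_force'],s['width'])
a=get_image('scene');b=get_image('top')
S=Sg(np.radians(40));o=np.array([.2997,-.4205,0])
pts=np.array([[.067,0,.115],[.055,.057,0],[.055,-.057,0],[-.102,.057,.044],[-.102,-.057,.044],[.055,.057,.08],[.055,-.057,.08],[-.04,0,.17],[.054,0,.17]])
q=proj('scene',o+S.apply(pts));print('expect bbox',q.min(0).round(),q.max(0).round())
for c in('scene','top'):
  for n in('scuttle','cup','bowl','bottle','coal1'):
    for k in silhouettes(c,n)[:9]:
        ys,xs=np.nonzero(k['mask']);print(c,n,round(k['conf'],2),np.round(k['position']),xs.min(),xs.max(),ys.min(),ys.max())
```

```text
28.4 [ 0.29940196 -0.41999295  0.25836493] [ 1.05550302 -0.93978414  0.51306853] 0.8502070605413581
expect bbox [ 22. 153.] [100. 229.]
scene scuttle 0.83 [ 62. 198.] 23 98 153 227
scene cup 0.82 [249. 230.] 238 257 217 245
scene bowl 0.69 [221. 188.] 204 235 175 198
scene bottle 0.73 [274. 275.] 258 291 225 312
scene coal1 0.74 [349. 255.] 338 359 250 263
scene coal1 0.71 [276. 211.] 267 284 205 217
scene coal1 0.69 [107. 250.] 101 117 242 258
scene coal1 0.68 [136. 242.] 124 143 234 251
scene coal1 0.59 [117. 258.] 108 129 246 265
scene coal1 0.57 [143. 263.] 130 151 256 270
scene coal1 0.5 [122. 239.] 116 132 230 245
scene coal1 0.49 [276. 191.] 265 282 183 195
scene coal1 0.44 [374. 186.] 364 379 183 193
top scuttle 0.73 [380. 209.] 370 384 203 216
top scuttle 0.58 [418. 295.] 393 459 271 316
top cup 0.77 [267. 201.] 258 275 190 208
top bowl 0.79 [273. 275.] 257 288 257 290
top bowl 0.48 [379. 207.] 369 384 202 216
top bowl 0.38 [382. 216.] 376 392 210 225
top bottle 0.65 [272. 123.] 258 279 102 142
top coal1 0.71 [360. 192.] 352 368 187 200
top coal1 0.7 [371. 228.] 363 378 222 236
top coal1 0.68 [232. 224.] 224 240 217 232
top coal1 0.6 [352. 207.] 345 359 201 215
top coal1 0.59 [128. 228.] 122 138 220 233
top coal1 0.58 [365. 218.] 356 372 213 228
top coal1 0.58 [223. 259.] 213 228 252 263
top coal1 0.57 [379. 211.] 368 385 202 217
top coal1 0.55 [198. 150.] 190 205 145 156
```

The scuttle stands upright exactly where expected, and the bottle, bowl and cup have not moved. The gripper is clear, so I'll hand in.

```bash
python3 -c "from cell import job_done;print(job_done())"
```

```text
the job is handed in; nothing more can be done
None
```

The job is handed in at about 28 s: all six charcoals are in the brazier with none spilled, the empty scuttle stands upright on the table, and the bottle, bowl and cup have not moved.

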